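# Show the varnish test glass over the light box

## Robot

A 6-joint arm with a two-finger parallel gripper is mounted at the origin on the work surface. World frame = base frame: x ahead of the robot, y to its left, z up, the work surface at z = 0. Lengths are in mm, angles in degrees, forces in N, time in s.
With the tool pointing down it reaches from about 350 to 850 mm from the base axis. Payload 8.1 kg.
Tool frame: the origin (TCP) lies between the finger pads; the fingertips stand 17 mm ahead of it and the grasp point (between the pads) lies 2 mm behind it; z points along the fingers, y is the line along which they close (so a half turn about z gives the same grasp; the last joint's range is limited). The gripper opens to 85 mm and grips with 20 to 120 N. Pads are 22 mm wide; open, the fingers measure 114 mm over their backs; the gripper's body (76 mm by 85 mm) begins 54 mm behind the grasp point. The pads swing forward as they close: fully open they stand 13 mm farther back than shut.
Start: joints at [69.649, 7.471, 85.268, -0, 87.261, -4.893], TCP at [159.901, 578.305, 248.292] pointing down, gripper open.
Joint ranges: [-169.43, 169.43], [-51.17, 129.36], [1.28, 143.12], [-76.62, 256.62], [0, 156.53], [-152.29, 152.29]. Speed limits (degrees/s): [136.94, 136.94, 159.86, 180, 180, 180].

## Interface

Orientations are given as [roll, pitch, yaw] about the fixed x, y, z axes, in that order (R = Rz(yaw) Ry(pitch) Rx(roll)).
In Python, from bench import sense, snapshot, hand_in, trace, place_of gives the robot as it stands.
- The arm moves only by the shell command python3 -m handwheel 'ROWS' [FORCE]. ROWS is JSON, a list of rows, each a list of 7 numbers: the opening, from -1 (shut) to 1 (fully open), then the shift along the tool's x, y, z in cm, then the turn, a rotation vector about the tool's x, y, z in rad. A call has 1 to 12 rows; each row shifts and turns the commanded pose from where the row before left it, along the tool's axes as they then stand; what a row does not reach is not made up. A row lasts 1/12 s, in which the tool goes at most 41.7 mm and 7.16 degrees, less where a joint would pass 70% of its speed; a pose out of reach is approached as far as the arm can. A call with a gripper value outside its range is refused whole. The fingers move at their own pace and stop on an object; FORCE is the grip in N (left out, the last holds). Time passes only in rows, so rows that do not move let the fingers close. It gives the time, the measured TCP pose, the force, the opening and the grip force at its end, in the units of the state.
- sense(): the state, without advancing time (a new reading comes with each control period).
- snapshot(name): name is "side" or "top" or "wrist"; returns a dict with "image" (480x640x3 uint8, red, green, blue), "intrinsics" (3x3 intrinsics, pixels), "R" (3x3) and "t" (3): a world point X has camera coordinates R X + t. Camera axes: x right, y down, z forward; pixel columns grow to the right and rows downward; lengths in mm; the calibration is good to about 2 mm. A picture is of the moment at which its call begins. There is no depth.
- hand_in(): hands the job in; it is judged then, once.
Trained networks look in a picture, given as the dict that the camera call returned (one of the last four; its "shot" number tells which), for a name from the list of things; names that differ only in an ending like _2 or _b are one class to them, and where a whole thing is asked for, a point or a joint stands for the part that bears it (a point fixed in the world has none). Each returns a list of dicts, best first, with "conf" (0 to 1); they miss things now and then, are a little off and sometimes report something else, mostly with a low value. They report only what shows in the picture. A call takes as long as a camera call. They do not tell look-alikes from the thing itself.
- trace(picture, query): "pixels" (480x640 bool, what is visible of it).
- place_of(picture, query): "location" ([x, y, z] in mm, in world coordinates, good to about 4 mm: a listed point, or the origin of a listed thing).
The state is a dict: "time": time; "joint_pos": joint angles; "qd": joint speeds; "joint_efforts": joint torques, N m; "tool_pos": TCP position; "tcp_rot": TCP orientation; "ft_force": force on the tool from outside, world axes, zero at the start; "wrist_torque": the same for the moment, N m; "finger_gap": finger opening in mm; "grip_force": force on a finger pad.
Only numpy, scipy, OpenCV 4.12 (cv2) and the standard library are available. Lean on these libraries where they do the work, as an engineer would, in place of code of your own. Each camera call takes 0.05 s, during which the arm holds its last target. There are 200 camera calls.

## Task

Lift the lidded glue pot off the light box by its handle and stand it upright on the round cork mat, clear of the gripper. Then pick up the varnish test glass by its un-notched half and finish while still holding it level, label face up as it lies now, about 5 cm above the middle of the light panel and touching nothing but the gripper, with its length square to the black fence and the end with the small corner notch (the label end) pointing towards the fence. Leave the other things on the bench where they are.

Things in the scene. Friction and masses are not known exactly. Their poses are not given: they have to be found in the camera images.
- panel_mid (a point): centre of the top surface of the light box: fixed aluminium box 180 (x) x 150 (y) mm, white panel 40 mm above the bench. Its x axis points to the black fence, a 12 mm thick bar along the whole +x edge that stands 15 mm above the panel (inner face 78 mm from this point). z up.
- mat_mid (a point): centre of the top surface of the fixed round cork mat, 150 mm in diameter, 4 mm thick, on the bench. The mat and the test glass change sides from start to start.
- pot_grip (a point): middle of the pot's handle bar, where it is grasped from above. The bar is round, 12 mm thick, runs along this point's y axis, straight for 56 mm (28 mm either way), 130 mm above the pot's underside; 37 mm free height between the bar and the lid. z up. The pot starts on the light panel.
- pot_mid (a point): centre of the steel glue pot, 43 mm above its underside. Closed round pot, 84 mm in diameter (lid 88 mm), body with lid 87 mm high, 136 mm over the arched handle, 0.35-0.7 kg. Same axes as pot_grip.
- plate_mid (a point): centre of the varnish test glass: plate 120 (x) x 46 (y) x 6 (z) mm, 60 to 100 g, brown varnished middle, both ends matt white. It lies level, label face (+z) up, in any direction, its middle on a fixed round wooden puck (40 mm dia, 20 mm high). Only its +x (label) end has a notch: the +x +y corner is cut out 14 x 14 mm. Un-notched half: x < 0; grasp it from above across its long edges.
- plate_tip (a point): middle of the notched (label) end edge of the test glass, 60 mm along +x from plate_mid, half-way through the thickness; same axes.
- spool: bystander, to be left alone: wooden spool, 60 dia x 60 mm
- jar: bystander, to be left alone: glass jar with steel cap, 60 dia x 75 mm
- bridge: bystander, to be left alone: dark wood guitar bridge, 30 x 180 x 12 mm
- driver: bystander, to be left alone: blue-handled screwdriver lying down
- mallet: bystander, to be left alone: hammer lying down
- cup: bystander, to be left alone: white cup, 70 dia x 85 mm
Mind the look-alikes: they are no part of the job. What is meant by the part that bears plate_mid is not yellow, and is the smaller of those in its own colour.

How it is judged:
By the outcome, as a careful person would: the job done as asked, in the order asked, and still so for the second after the job is handed in, while the arm keeps its last pose, push and grip.
It also fails if it takes over 64 s, if anything falls off the work surface, if the arm or the gripper's body presses on something with over 40 N, if the wrist force passes 120 N, or if a joint passes its speed limit or range.

## Working session

There is one attempt and no reset: what is moved stays moved. The work goes in short steps, Python scripts to look and compute and a shell command to move; the robot and the scene stay as the last step left them, time stands still between calls to the robot, and variables do not carry over. Pictures are saved under pics/ and viewed, at most 10 in all, crops included, and the job is handed in when it is done.

```bash
mkdir -p pics
cat > h.py <<'E'
import numpy as np, cv2
from bench import sense, snapshot, hand_in, trace, place_of
def save(p,n): cv2.imwrite('pics/'+n,p["image"][:,:,::-1])
def proj(p,X):
    c=p["R"]@np.array(X,float)+p["t"]; q=np.array(p["intrinsics"])@c; return q[:2]/q[2]
def unproj(p,uv,z):
    R=np.array(p["R"]);t=np.array(p["t"]);C=-R.T@t
    d=R.T@np.linalg.inv(p["intrinsics"])@np.array([uv[0],uv[1],1.]); return C+d*(z-C[2])/d[2]
E
python3 - <<'E'
from h import *
s=sense(); print(s['tcp_rot'],s['tool_pos'],s['time'])
for n in ("top","side"):
    p=snapshot(n); p["R"]=np.array(p["R"]);p["t"]=np.array(p["t"]);save(p,n+'0.png')
    print(n,-p["R"].T@p["t"])
    for q in ("panel_mid","mat_mid","pot_grip","pot_mid","plate_mid","plate_tip","spool","jar","bridge","cup","driver","mallet"):
        print(q,[(np.round(d["location"]).tolist(),round(d["conf"],2),np.round(proj(p,d["location"])).tolist()) for d in place_of(p,q)])
E
```

```text
[-1.79894557e+02 -9.56444880e-03  1.64542632e+02] [159.69284189 577.81321276 247.25766443] 0.0
top [ 199.04179786   -9.44809321 1793.55952061]
panel_mid [([636.0, -22.0, 40.0], 0.69, [333.0, 198.0])]
mat_mid [([546.0, -326.0, 4.0], 0.85, [431.0, 229.0])]
pot_grip [([546.0, -493.0, 1.0], 0.72, [486.0, 229.0]), ([619.0, -24.0, 169.0], 0.7, [334.0, 192.0])]
pot_mid [([617.0, -23.0, 82.0], 0.77, [333.0, 200.0])]
plate_mid [([502.0, 270.0, 24.0], 0.85, [236.0, 241.0]), ([274.0, 236.0, 2.0], 0.77, [247.0, 318.0]), ([327.0, 415.0, 3.0], 0.75, [188.0, 300.0])]
plate_tip [([558.0, 291.0, 27.0], 0.85, [230.0, 223.0]), ([334.0, 330.0, 3.0], 0.63, [216.0, 297.0]), ([336.0, 214.0, 7.0], 0.61, [254.0, 297.0])]
spool [([709.0, -249.0, 4.0], 0.89, [405.0, 178.0]), ([556.0, 290.0, 26.0], 0.26, [230.0, 224.0])]
jar [([694.0, 256.0, -5.0], 0.6, [244.0, 183.0]), ([708.0, -249.0, 1.0], 0.57, [405.0, 178.0])]
bridge [([402.0, 146.0, 2.0], 0.74, [277.0, 275.0])]
cup [([546.0, -495.0, 4.0], 0.77, [486.0, 229.0])]
driver [([403.0, -142.0, -2.0], 0.59, [372.0, 276.0])]
mallet [([567.0, 519.0, 3.0], 0.95, [158
[... 238 characters left out ...]
 [([615.0, -26.0, 81.0], 0.76, [362.0, 262.0])]
plate_mid [([276.0, 234.0, 3.0], 0.87, [239.0, 236.0]), ([507.0, 271.0, 23.0], 0.66, [312.0, 223.0]), ([322.0, 417.0, 2.0], 0.64, [256.0, 208.0])]
plate_tip [([560.0, 291.0, 23.0], 0.81, [328.0, 219.0]), ([335.0, 216.0, 2.0], 0.76, [257.0, 239.0]), ([334.0, 328.0, 8.0], 0.7, [258.0, 219.0])]
spool [([708.0, -252.0, 0.0], 0.57, [416.0, 348.0])]
jar [([693.0, 253.0, 1.0], 0.68, [370.0, 230.0])]
bridge [([397.0, 144.0, -4.0], 0.93, [278.0, 253.0])]
cup [([551.0, -496.0, 1.0], 0.77, [366.0, 453.0])]
driver [([406.0, -140.0, 2.0], 0.62, [282.0, 318.0])]
mallet [([563.0, 523.0, 2.0], 0.91, [323.0, 192.0]), ([399.0, 143.0, -2.0], 0.5, [278.0, 253.0])]
```

View pics/top0.png

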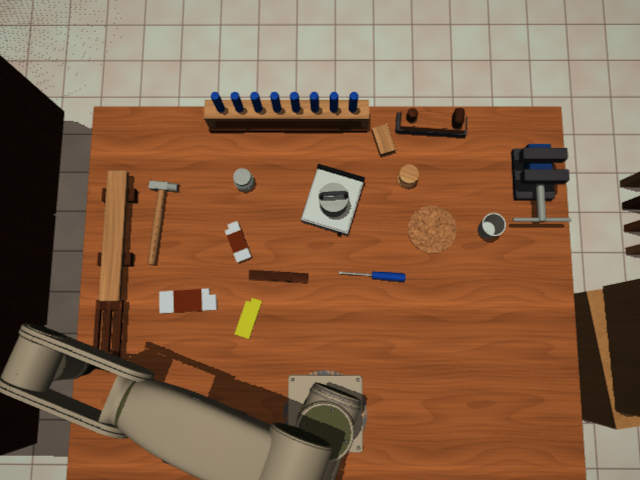

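View pics/side0.png

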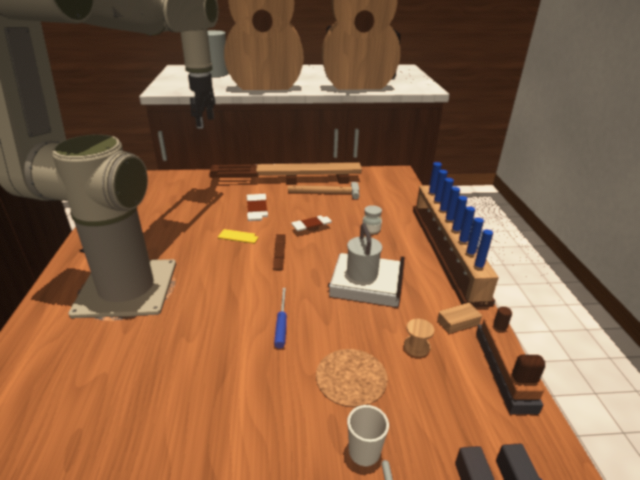

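The top view shows the pot on the light box at about (333,200), with the fence on its upper edge. The mat is at (432,229). The small brown-and-white glass at (237,242) is the target, and the larger brown one at (188,300) and the yellow one at (248,318) are look-alikes. The side view agrees with this. I'm moving over the pot for a closer look.

```bash
python3 -m handwheel '[[1,0,0,0,0,0,0.1183],[1,0,0,0,0,0,0.1183],[1,0,0,0,0,0,0.1183],[1,0,0,0,0,0,0.1183],[1,0,0,0,0,0,0.1183],[1,0,0,0,0,0,0.1183],[1,0,0,0,0,0,0.1183],[1,0,0,0,0,0,0.1183],[1,0,0,0,0,0,0.1183],[1,0,0,0,0,0,0.1183],[1,0,0,0,0,0,0.1183]]'
python3 -m handwheel '[[1,-3,2,-0.5,0,0,0],[1,-3,2,-0.5,0,0,0],[1,-3,2,-0.5,0,0,0],[1,-3,2,-0.5,0,0,0],[1,-3,2,-0.5,0,0,0],[1,-3,2,-0.5,0,0,0],[1,-3,2,-0.5,0,0,0],[1,-3,2,-0.5,0,0,0],[1,-3,2,-0.5,0,0,0],[1,-3,2,-0.5,0,0,0]]'
python3 -m handwheel '[[1,-3,2,-0.5,0,0,0],[1,-3,2,-0.5,0,0,0],[1,-3,2,-0.5,0,0,0],[1,-3,2,-0.5,0,0,0],[1,-3,2,-0.5,0,0,0],[1,-3,2,-0.5,0,0,0],[1,-3,2,-0.5,0,0,0],[1,-3,2,-0.5,0,0,0],[1,-3,2,-0.5,0,0,0],[1,-3,2,-0.5,0,0,0],[1,0,0,0,0,0,0],[1,0,0,0,0,0,0]]'
python3 - <<'E'
from h import *
p=snapshot("wrist");save(p,'w1.png'); print(-p["R"].T@p["t"],p["R"])
for q in ("panel_mid","pot_grip","pot_mid"):
  print(q,[(np.round(d["location"]).tolist(),round(d["conf"],2),np.round(proj(p,d["location"])).tolist()) for d in place_of(p,q)])
E
```

```text
time: 2.22
tool_pos: [159.9, 578.3, 248.3]
tcp_rot: [180.0, -0.0, 89.6]
ft_force: [-0.1, 1.1, -0.8]
finger_gap: 85.4
grip_force: 0.0
time: 3.05
tool_pos: [360.4, 276.7, 298.8]
tcp_rot: [180.0, -0.0, 90.0]
ft_force: [0.7, 0.3, 0.0]
finger_gap: 85.5
grip_force: 0.0
time: 4.05
tool_pos: [560.3, -23.5, 347.9]
tcp_rot: [-180.0, -0.0, 89.8]
ft_force: [-0.5, 0.9, 0.7]
finger_gap: 85.5
grip_force: 0.0
[560.45308355  49.16765272 472.73767443] [[ 9.99993652e-01 -3.51188182e-03  6.02045998e-04]
 [-3.53490669e-03 -9.56594950e-01  2.91399393e-01]
 [-4.47446067e-04 -2.91399671e-01 -9.56601292e-01]]
panel_mid []
pot_grip [([618.0, -23.0, 173.0], 0.93, [396.0, 214.0])]
pot_mid []
```

View pics/w1.png

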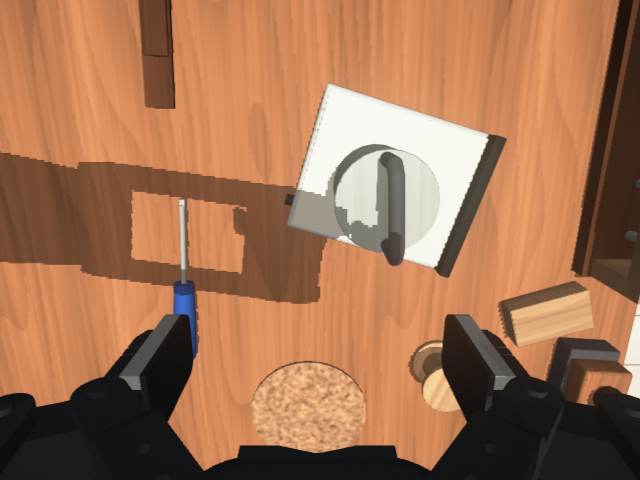

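The wrist view shows the handle bar from (391,160) to (394,255). The white panel has corners at (329,84) and (289,225), and the fence's inner edge runs from (488,136) to (436,269).

Run:
```python
from h import *
p=snapshot("wrist")
P=lambda uv,z: unproj(p,uv,z)
a,b=P((391,162),170),P((395,250),170); print(a,b,np.degrees(np.arctan2(*(a-b)[[1,0]]))-90,(a+b)/2)
A,B=P((329,84),40),P((289,225),40);C,D=P((488,136),55),P((436,269),55)
for u,v in((A,B),(C,D)): print(u,v,np.linalg.norm(u-v),np.degrees(np.arctan2(*(u-v)[[1,0]]))-90,(u+v)/2)
print(P((309,408),4))
m=trace(p,"pot_grip"); print([(x["conf"],x["pixels"].sum()) for x in m])
m=trace(p,"panel_mid"); print([(x["conf"],x["pixels"].sum(),cv2.minAreaRect(cv2.findNonZero(x["pixels"].astype(np.uint8)))) for x in m])
im=p["image"].astype(int); k=(im.min(2)>190).astype(np.uint8); k[:,520:]=0;k[300:]=0
r=cv2.approxPolyDP(cv2.convexHull(cv2.findNonZero(k)),6,True).reshape(-1,2)
for q in r: print(q,P(q,40).round(1))
```

```text
[611.51686357  17.18808553 170.        ] [617.83991899 -47.85272012 170.        ] 5.552660151930269 [614.67839128 -15.33231729 170.        ]
[571.13932484  75.84949896  40.        ] [530.49337627 -63.11164803  40.        ] 144.78360925323304 -16.304127003209246 [550.81635056   6.36892547  40.        ]
[722.54373835  28.58086774  55.        ] [ 684.08668531 -106.5615687    55.        ] 140.507733076729 -15.88459430091656 [703.31521183 -38.99035048  55.        ]
[ 549.68435786 -319.12546364    4.        ]
[(0.66, np.int64(9507))]
[(0.96, np.int64(16738), ((392.37396240234375, 183.51699829101562), (190.58782958984375, 149.20816040039062), 18.183652877807617))]
[487 138] [727.6  25.8  40. ]
[436 268] [ 688.5 -111.1   40. ]
[183 268] [ 415.2 -111.2   40. ]
[181 201] [419.8 -37.6  40. ]
[330  88] [572.1  72.3  40. ]
```

```bash
python3 -m handwheel '[[1,0.1,1.9,3.6,0,0,0],[1,0.1,1.9,3.6,0,0,0],[1,0.1,1.9,3.5,0,0,0],[1,0,0,0,0,0,-0.1],[1,0,0,0,0,0,0],[1,0,0,0,0,0,0]]'
python3 - <<'E'
from h import *
p=snapshot("wrist");save(p,'w2.png'); print(-p["R"].T@p["t"],proj(p,(617,-20,170)))
for q in ("panel_mid","pot_grip","pot_mid"):
  print(q,[(np.round(d["location"]).tolist(),round(d["conf"],2),np.round(proj(p,d["location"])).tolist()) for d in place_of(p,q)])
E
```

```text
time: 4.9
tool_pos: [616.6, -18.2, 241.5]
tcp_rot: [-180.0, -0.0, 95.6]
ft_force: [-0.3, -0.2, 0.9]
finger_gap: 85.3
grip_force: 0.0
[609.22036106  54.09497348 366.36153921] [317.46016977 268.9654496 ]
panel_mid []
pot_grip [([617.0, -23.0, 171.0], 0.89, [316.0, 276.0])]
pot_mid []
```

View pics/w2.png

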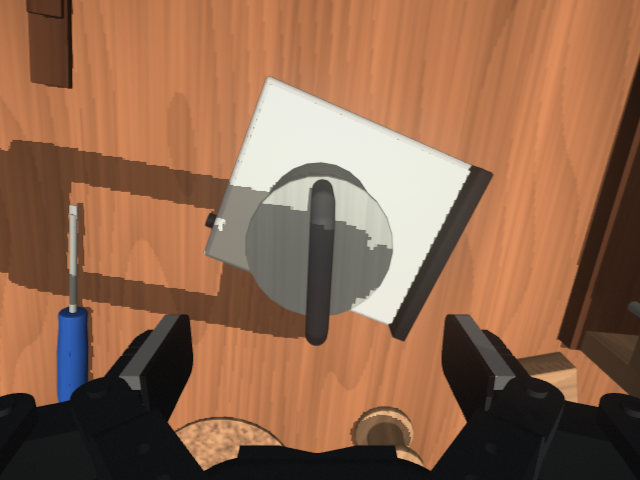

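The view shows the bar from (322,185) to (316,340), so it is centred and about 2° off the tool. I'll correct that, descend and grip.

```bash
python3 -m handwheel '[[1,-0.2,0.05,0,0,0,0.04],[1,-0.2,0.05,1.5,0,0,0],[1,0,0,2,0,0,0],[1,0,0,2,0,0,0],[1,0,0,1.85,0,0,0],[1,0,0,0,0,0,0],[1,0,0,0,0,0,0]]' 60
python3 -m handwheel '[[-1,0,0,0,0,0,0],[-1,0,0,0,0,0,0],[-1,0,0,0,0,0,0],[-1,0,0,0,0,0,0],[-1,0,0,0,0,0,0],[-1,0,0,0,0,0,0],[-1,0,0,0,0,0,0],[-1,0,0,0,0,0,0],[-1,0,0,0,0,0,0],[-1,0,0,0,0,0,0],[-1,0,0,0,0,0,0],[-1,0,0,0,0,0,0]]' 60
```

```text
time: 5.68
tool_pos: [617.6, -22.7, 168.0]
tcp_rot: [-180.0, -0.0, 93.4]
ft_force: [-0.3, 0.1, 0.5]
finger_gap: 85.5
grip_force: 0.0
time: 6.68
tool_pos: [618.2, -22.8, 168.3]
tcp_rot: [180.0, 0.0, 93.4]
ft_force: [-2.7, 0.4, 4.7]
finger_gap: 10.0
grip_force: 58.4
```

```bash
python3 -m handwheel '[[-1,0,0,-0.5,0,0,0],[-1,0,0,-1,0,0,0],[-1,0,0,-1,0,0,0],[-1,0,0,-1.2,0,0,0],[-1,0,0,-1.2,0,0,0],[-1,0,0,-1.1,0,0,0],[-1,0,0,0,0,0,0],[-1,0,0,0,0,0,0]]'
python3 - <<'E'
from h import *
s=sense();print(s['ft_force'],s['finger_gap'],s['wrist_torque'])
p=snapshot("top")
print([(d["location"],d["conf"]) for q in("mat_mid","pot_mid","panel_mid") for d in place_of(p,q)])
k=trace(p,"mat_mid")[0]["pixels"].astype(np.uint8); e=cv2.fitEllipse(cv2.findContours(k,0,1)[0][0]); print(e,unproj(p,e[0],4))
E
```

```text
time: 7.35
tool_pos: [618.9, -22.8, 229.5]
tcp_rot: [179.8, 0.0, 93.4]
ft_force: [0.3, 0.1, -7.6]
finger_gap: 10.3
grip_force: 58.5
[ 0.31602057  0.05694712 -7.57178532] 10.292730347593489 [0.01761763 0.00386999 0.01629806]
[([548.8, -322.9, 5.4], 0.66), ([616.5, -22.2, 140.3], 0.77), ([637.6, -25.3, 41.6], 0.82), ([546.2, -493.4, 4.2], 0.21)]
((431.8686218261719, 229.1887664794922), (46.66116714477539, 48.84124755859375), 115.2973403930664) [ 545.66042821 -327.71112989    4.        ]
```

```bash
python3 -m handwheel '[[-1,-0.5,-0.15,0,0,0,0],[-1,-1,-0.3,0,0,0,0],[-1,-1.5,-0.45,0,0,0,0],[-1,-2,-0.6,0,0,0,0],[-1,-2,-0.6,0,0,0,0],[-1,-2,-0.6,0,0,0,0],[-1,-2,-0.6,0,0,0,0],[-1,-2,-0.6,0,0,0,0],[-1,-2,-0.6,0,0,0,0],[-1,-2,-0.6,0,0,0,0],[-1,-2,-0.6,0,0,0,0],[-1,-2,-0.6,0,0,0,0]]'
python3 -m handwheel '[[-1,-2,-0.6,0,0,0,0],[-1,-2,-0.6,0,0,0,0],[-1,-2,-0.6,0,0,0,0],[-1,-1.4,-0.4,0,0,0,0],[-1,-0.9,-0.25,0,0,0,0],[-1,-0.5,-0.15,1,0,0,0],[-1,0,0,2,0,0,0],[-1,0,0,2,0,0,0],[-1,0,0,2,0,0,0],[-1,0,0,1,0,0,0],[-1,0,0,0,0,0,0],[-1,0,0,0,0,0,0]]'
python3 - <<'E'
from h import *
p=snapshot("side");save(p,'s2.png')
print([(d["location"],d["conf"]) for q in("mat_mid","pot_mid","pot_grip") for d in place_of(p,q)])
E
```

```text
time: 8.6
tool_pos: [566.7, -238.0, 227.7]
tcp_rot: [-180.0, 0.0, 93.4]
ft_force: [-0.6, 0.3, -7.2]
finger_gap: 10.2
grip_force: 58.5
time: 9.6
tool_pos: [546.7, -324.7, 147.1]
tcp_rot: [-179.9, -0.1, 93.5]
ft_force: [-0.5, -1.2, -6.7]
finger_gap: 9.9
grip_force: 58.7
[([550.5, -328.3, 2.5], 0.77), ([543.9, -325.5, 59.4], 0.71), ([547.5, -327.9, 148.6], 0.61), ([707.8, -254.2, 1.7], 0.37)]
```

View pics/s2.png

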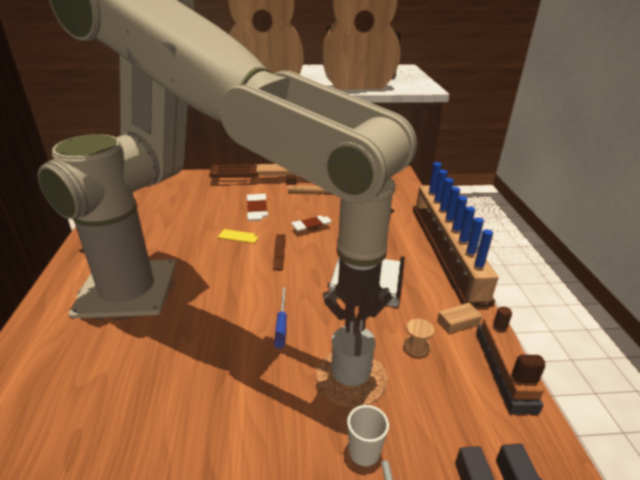

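The pot hangs upright over the mat at about (353,355), roughly 15 mm above it. I'll lower it gently.

```bash
python3 -m handwheel '[[-1,0,0,0.7,0,0,0],[-1,0,0,0.5,0,0,0],[-1,0,0,0.2,0,0,0],[-1,0,0,0,0,0,0],[-1,0,0,0,0,0,0]]'
```

```text
time: 10.22
tool_pos: [546.7, -325.4, 133.4]
tcp_rot: [-180.0, -0.0, 93.4]
ft_force: [0.3, -0.2, -6.0]
finger_gap: 10.0
grip_force: 58.8
```

```bash
python3 -m handwheel '[[-1,0,0,0.1,0,0,0],[-1,0,0,0.1,0,0,0],[-1,0,0,0,0,0,0],[-1,0,0,0,0,0,0]]'
```

```text
time: 10.55
tool_pos: [547.3, -325.8, 132.4]
tcp_rot: [180.0, 0.0, 93.4]
ft_force: [-0.8, 0.3, -3.0]
finger_gap: 9.7
grip_force: 59.1
```

```bash
python3 -m handwheel '[[-1,0,0,0.05,0,0,0],[-1,0,0,0,0,0,0],[-0.5,0,0,0,0,0,0],[0,0,0,0,0,0,0],[0.5,0,0,0,0,0,0],[1,0,0,0,0,0,0],[1,0,0,0,0,0,0],[1,0,0,0,0,0,0],[1,0,0,0,0,0,0],[1,0,0,0,0,0,0]]'
```

```text
time: 11.38
tool_pos: [547.0, -325.5, 131.3]
tcp_rot: [-180.0, 0.0, 93.4]
ft_force: [0.6, -0.2, -0.3]
finger_gap: 85.3
grip_force: 0.0
```

```bash
python3 -m handwheel '[[1,0,0,-1,0,0,0],[1,0,0,-2,0,0,0],[1,0,0,-4,0,0,0],[1,0,0,-4,0,0,0],[1,0,0,-3,0,0,0],[1,3.9,-0.25,0,0,0,0],[1,3.9,-0.25,0,0,0,0],[1,3.9,-0.25,0,0,0,0],[1,3.9,-0.25,0,0,0,0],[1,3.9,-0.25,0,0,0,0],[1,3.9,-0.25,0,0,0,0],[1,3.9,-0.25,0,0,0,0]]'
python3 -m handwheel '[[1,3.9,-0.25,0,0,0,0],[1,3.9,-0.25,0,0,0,0],[1,3.9,-0.25,0,0,0,0],[1,3.9,-0.25,0,0,0,0],[1,3.9,-0.25,0,0,0,0],[1,3.9,-0.25,0,0,0,0],[1,3.9,-0.25,0,0,0,0],[1,3.9,-0.25,0,0,0,0],[1,0,0,0,0,0,-0.1174],[1,0,0,0,0,0,-0.1174],[1,0,0,0,0,0,-0.1174],[1,0,0,0,0,0,-0.1174]]'
python3 -m handwheel '[[1,0,0,0,0,0,-0.1174],[1,0,0,0,0,0,-0.1174],[1,0,0,0,0,0,-0.1174],[1,0,0,0,0,0,-0.1174],[1,0,0,0,0,0,-0.1174],[1,0,0,0,0,0,-0.1174],[1,0,0,0,0,0,-0.1174],[1,0,0,0,0,0,-0.1174],[1,0,0,0,0,0,-0.1174],[1,0,0,0,0,0,-0.1174],[1,0,0,0,0,0,-0.1174],[1,0,0,0,0,0,-0.1174]]'
python3 -m handwheel '[[1,0,0,3,0,0,0],[1,0,0,4,0,0,0],[1,0,0,3,0,0,0],[1,0,0,0,0,0,0],[1,0,0,0,0,0,0]]'
python3 - <<'E'
from h import *
p=snapshot("wrist");save(p,'w3.png'); print(sense()['joint_pos'])
for q in ("plate_mid","plate_tip"):
  print(q,[(np.round(d["location"],1).tolist(),round(d["conf"],2),np.round(proj(p,d["location"])).tolist()) for d in place_of(p,q)])
p=snapshot("top")
for q in ("panel_mid","pot_mid","pot_grip","mat_mid","spool","cup"):
  print(q,[(np.round(d["location"],1).tolist(),round(d["conf"],2)) for d in place_of(p,q)])
im=p["image"];k=((im.min(2)>170)*255).astype(np.uint8)[155:245,295:370]; k=cv2.morphologyEx(k,cv2.MORPH_OPEN,np.ones((3,3)))
c=max(cv2.findContours(k,0,1)[0],key=cv2.contourArea)
b=cv2.boxPoints(cv2.minAreaRect(c))+[295,155]; w=np.array([unproj(p,x,40) for x in b]); print(w.round(1),w.mean(0))
E
```

```text
time: 12.38
tool_pos: [512.7, -52.4, 272.4]
tcp_rot: [179.9, 0.0, 93.4]
ft_force: [0.4, 0.9, -1.1]
finger_gap: 85.4
grip_force: 0.0
time: 13.38
tool_pos: [474.5, 256.7, 272.2]
tcp_rot: [180.0, 0.0, 120.7]
ft_force: [-0.1, 0.3, -0.6]
finger_gap: 85.5
grip_force: 0.0
time: 14.38
tool_pos: [474.7, 256.2, 272.3]
tcp_rot: [180.0, 0.1, -158.6]
ft_force: [-0.4, -0.3, -0.3]
finger_gap: 85.7
grip_force: 0.0
time: 14.8
tool_pos: [473.5, 255.7, 170.6]
tcp_rot: [-180.0, -0.2, -159.0]
ft_force: [0.2, 0.1, 1.1]
finger_gap: 85.6
grip_force: 0.0
[ 2.29146702e+01  8.92204717e-01  1.00148418e+02  9.82575165e-05
  7.89196996e+01 -8.81334958e+01]
plate_mid [([324.4, 418.0, 3.6], 0.69, [635.0, 101.0]), ([502.8, 269.1, 27.1], 0.55, [322.0, 277.0])]
plate_tip [([558.2, 291.7, 23.3], 0.75, [324.0, 352.0]), ([329.0, 331.3, -0.1], 0.71, [511.0, 57.0])]
panel_mid [([638.6, -24.6, 37.7], 0.85), ([545.5, -496.0, 2.3], 0.27)]
pot_mid [([546.6, -324.1, 43.1], 0.66), ([403.4, 143.1, 0.4], 0.64)]
pot_grip [([549.4, -328.0, 134.1], 0.82), ([713.5, -247.2, 0.9], 0.74), ([502.8, 271.1, 23.7], 0.68), ([403.1, -142.2, -1.5], 0.23)]
mat_mid [([547.9, -326.3, 5.1], 0.67), ([712.0, -251.0, 2.8], 0.37)]
spool [([711.6, -248.8, 2.8], 0.78)]
cup [([545.1, -492.3, 4.1], 0.63)]
[[ 573.9   69.5   40. ]
 [ 726.7   27.    40. ]
 [ 685.6 -108.7   40. ]
 [ 534.   -64.5   40. ]] [630.04816638 -19.17732048  40.        ]
```

View pics/w3.png

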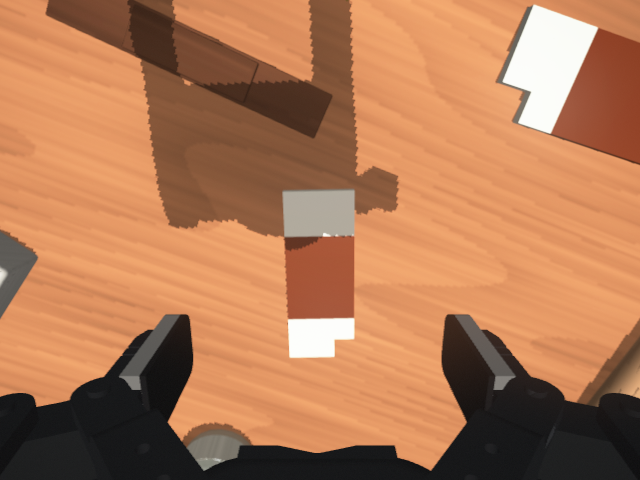

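The glass lies straight ahead in the wrist view, corners at (283,191), (354,190) and (289,357). The notch is at the lower right (335–354, 338–357), so the far grey-white end at the top is the un-notched half. The pot stands on the mat.

Run:
```python
from h import *
p=snapshot("wrist")
w={k:unproj(p,k,26) for k in [(283,191),(354.5,190),(289,357),(335,357),(354.5,338)]}
for k,v in w.items(): print(k,v.round(1))
a,b,c,d,e=w.values()
an=lambda v:np.degrees(np.arctan2(v[1],v[0]))
print(an(c-a),an(e-b),an(b-a)+90,an(d-c)+90)
yaw=np.radians((an(c-a)+an(e-b))/2); x=np.array([np.cos(yaw),np.sin(yaw)])
mid=(a+b)[:2]/2+60*x; print(np.degrees(yaw),mid,(c+b)[:2]/2,mid-32*x, np.linalg.norm(a-b),np.linalg.norm(c-a))
s=sense(); t=np.array(s["tool_pos"][:2]);y=np.radians(s["tcp_rot"][2])
dd=mid-32*x-t; print("tool shift",dd@[np.cos(y),np.sin(y)],dd@[np.sin(y),-np.cos(y)],s["tool_pos"],s["tcp_rot"])
```

```text
(283, 191) [459.9 225.6  26. ]
(354.5, 190) [442.9 268.1  26. ]
(289, 357) [572.4 270.5  26. ]
(335, 357) [560.4 301.5  26. ]
(354.5, 338) [541.1 308.8  26. ]
21.760601534522365 22.50748120327814 201.86164889296987 201.09422338035876
22.134041368900252 [506.95653228 269.45381087] [507.6192298  269.29727516] [477.31477421 257.39702115] 45.715832803290226 121.11233506964126
tool shift -2.7349289382794253 0.15253398170641563 [474.81704133 256.27255087 171.72506171] [ 1.79999416e+02  3.35782597e-02 -1.58955124e+02]
```

```bash
python3 -m handwheel '[[1,-0.25,0,1,0,0,-0.015],[1,0,0,3,0,0,0],[1,0,0,4,0,0,0],[1,0,0,3,0,0,0],[1,0,0,2,0,0,0],[1,0,0,1.2,0,0,0],[1,0,0,0.5,0,0,0],[1,0,0,0,0,0,0],[1,0,0,0,0,0,0]]' 50
python3 -m handwheel '[[0.5,0,0,0,0,0,0],[0.3,0,0,0,0,0,0],[0.2,0,0,0,0,0,0],[-0.2,0,0,0,0,0,0],[-0.5,0,0,0,0,0,0],[-1,0,0,0,0,0,0],[-1,0,0,0,0,0,0],[-1,0,0,0,0,0,0],[-1,0,0,0,0,0,0],[-1,0,0,0,0,0,0],[-1,0,0,0,0,0,0]]' 50
```

```text
time: 16.1
tool_pos: [477.8, 257.5, 25.3]
tcp_rot: [180.0, 0.1, -158.1]
ft_force: [0.8, 0.4, -0.0]
finger_gap: 85.2
grip_force: 0.0
time: 17.02
tool_pos: [477.8, 257.5, 25.7]
tcp_rot: [180.0, 0.1, -158.1]
ft_force: [-1.7, -1.3, 7.2]
finger_gap: 44.6
grip_force: 49.7
```

```bash
python3 -m handwheel '[[-1,0,0,-0.3,0,0,0],[-1,0,0,-0.7,0,0,0],[-1,0,0,-1,0,0,0],[-1,0,0,-2,0,0,0],[-1,0,0,-2,0,0,0],[-1,0,0,-2,0,0,0],[-1,0,0,-2,0,0,0],[-1,0,0,-1,0,0,0],[-1,0,0,-0.5,0,0,0],[-1,0,0,0,0,0,0]]'
python3 - <<'E'
from h import *
p=snapshot("wrist");save(p,'w4.png')
for q in ("plate_mid","plate_tip"):
  print(q,[(np.round(d["location"],1).tolist(),round(d["conf"],2),np.round(proj(p,d["location"])).tolist()) for d in place_of(p,q)])
E
```

```text
time: 17.85
tool_pos: [477.8, 257.4, 140.8]
tcp_rot: [180.0, 0.1, -158.1]
ft_force: [0.1, -0.4, -1.8]
finger_gap: 44.9
grip_force: 51.0
plate_mid [([505.5, 267.3, 141.0], 0.77, [317.0, 421.0])]
plate_tip [([330.7, 331.8, 0.9], 0.93, [538.0, 47.0])]
```

View pics/w4.png

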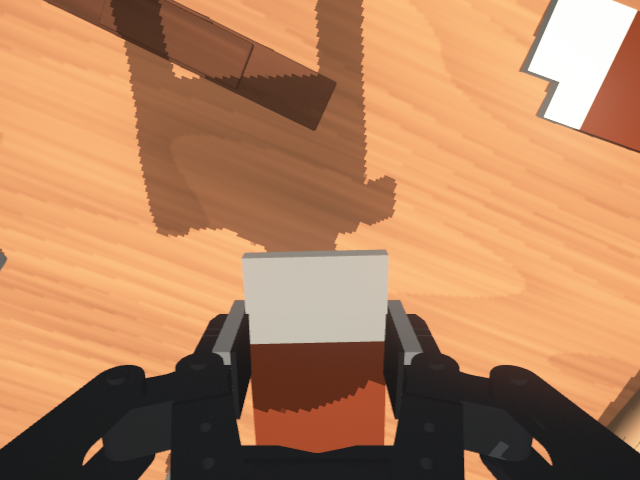

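The glass is held between the pads. Its un-notched end edge is at (243,258)–(387,254) and the varnish line at (250,345)–(386,341). Next I'll check its levelness and offset.

```bash
python3 - <<'E'
from h import *
p=snapshot("wrist"); s=sense()
y=np.radians(s["tcp_rot"][2]);tx=np.array([np.cos(y),np.sin(y),0]);ty=np.array([np.sin(y),-np.cos(y),0])
for z in (137,141.5,146):
  a,b,c,d=[unproj(p,q,z) for q in((243.5,258),(387,254.5),(250.5,345),(386,341.5))]
  print(z,[(round((v-s["tool_pos"])@tx,1),round((v-s["tool_pos"])@ty,1)) for v in(a,b,c,d)],np.linalg.norm(a-b),np.linalg.norm(c-d))
E
python3 -m handwheel '[[-1,0,0,-1,0,0,0.11],[-1,0,0,-1,0,0,0.11],[-1,0,0,-1,0,0,0.11],[-1,0,0,-1,0,0,0.11],[-1,0,0,-1,0,0,0.11],[-1,0,0,-1,0,0,0.11],[-1,0,0,0,0,0,0]]'
```

```text
137 [(np.float64(30.5), np.float64(-24.2)), (np.float64(31.7), np.float64(20.4)), (np.float64(-0.1), np.float64(-23.4)), (np.float64(1.3), np.float64(21.5))] 44.64859507145021 44.9523160927416
141.5 [(np.float64(32.1), np.float64(-23.4)), (np.float64(33.2), np.float64(19.7)), (np.float64(2.6), np.float64(-22.6)), (np.float64(3.9), np.float64(20.7))] 43.052499317920784 43.3453629352655
146 [(np.float64(33.6), np.float64(-22.5)), (np.float64(34.7), np.float64(18.9)), (np.float64(5.3), np.float64(-21.8)), (np.float64(6.5), np.float64(19.9))] 41.456403564391415 41.73840977778946
time: 18.63
tool_pos: [477.5, 257.3, 200.3]
tcp_rot: [180.0, 0.1, 163.8]
ft_force: [-0.1, 0.1, -0.7]
finger_gap: 44.9
grip_force: 51.0
```

```bash
python3 -m handwheel '[[-1,-0.8,-0.9,0,0,0,0],[-1,-1.6,-1.8,0,0,0,0],[-1,-2,-2.24,0,0,0,0],[-1,-2,-2.24,0,0,0,0],[-1,-2,-2.24,0,0,0,0],[-1,-2,-2.24,0,0,0,0],[-1,-2,-2.24,0,0,0,0],[-1,-2,-2.24,0,0,0,0],[-1,-2,-2.24,0,0,0,0],[-1,-2,-2.24,0,0,0,0],[-1,-1,-1.1,0,0,0,0],[-1,-0.6,-0.65,0,0,0,0]]'
python3 -m handwheel '[[-1,0,0,1,0,0,0],[-1,0,0,2,0,0,0],[-1,0,0,2,0,0,0],[-1,0,0,2,0,0,0],[-1,0,0,2,0,0,0],[-1,0,0,1.2,0,0,0],[-1,0,0,0.5,0,0,0],[-1,0,0,0,0,0,0],[-1,0,0,0,0,0,0]]'
python3 - <<'E'
from h import *
p=snapshot("wrist");save(p,'w5.png')
t=snapshot("top"); im=t["image"]; cv2.imwrite('pics/t5.png',cv2.resize(im[150:260,270:400,::-1],None,fx=5,fy=5,interpolation=2))
for c in(p,t,snapshot("side")):
 for q in ("plate_mid","plate_tip","panel_mid"):
  print(q,[(np.round(d["location"],1).tolist(),round(d["conf"],2)) for d in place_of(c,q)])
E
```

```text
time: 19.63
tool_pos: [607.8, -15.5, 197.5]
tcp_rot: [-180.0, -0.1, 164.1]
ft_force: [-0.1, 0.3, -0.4]
finger_gap: 44.4
grip_force: 51.0
time: 20.38
tool_pos: [608.1, -12.3, 92.7]
tcp_rot: [180.0, 0.0, 164.1]
ft_force: [0.2, 0.2, 0.5]
finger_gap: 44.5
grip_force: 51.0
plate_mid [([638.9, -19.6, 92.6], 0.72)]
plate_tip []
panel_mid []
plate_mid [([275.7, 235.6, 4.3], 0.96), ([327.3, 416.2, 6.9], 0.71), ([636.7, -16.3, 92.7], 0.45)]
plate_tip [([335.5, 212.2, 5.6], 0.97), ([333.0, 327.9, 3.0], 0.56)]
panel_mid [([636.3, -23.2, 39.6], 0.68)]
plate_mid [([640.1, -20.0, 90.6], 0.85), ([321.8, 415.4, 0.4], 0.79), ([278.2, 235.3, 5.2], 0.77)]
plate_tip [([696.2, -34.4, 90.9], 0.79), ([332.0, 329.8, 5.3], 0.77), ([331.3, 215.5, 1.2], 0.77), ([642.6, -20.0, 91.4], 0.45)]
panel_mid [([632.0, -18.1, 40.9], 0.86)]
```

View pics/w5.png

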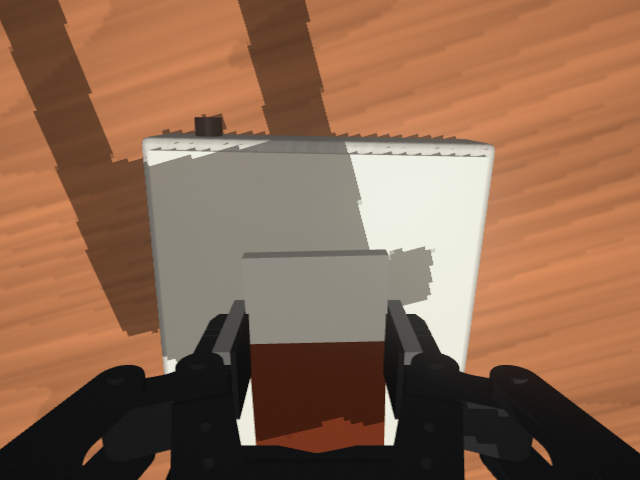

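View pics/t5.png

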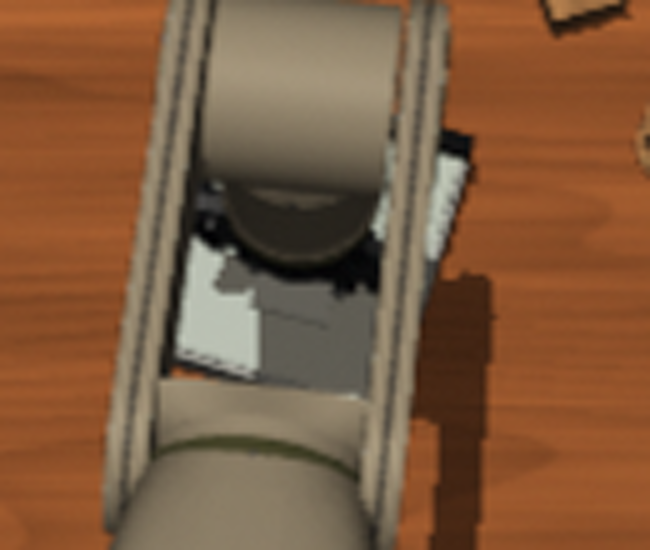

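The wrist view shows the panel's near edge at (147,151)–(492,157), its sides down to (160,355) and (468,350), and the glass end at (243,258)–(387,254.5). I'll compare them in this same camera.

Run:
```python
from h import *
p=snapshot("wrist"); s=sense(); P=lambda q,z:unproj(p,q,z)
an=lambda v:np.degrees(np.arctan2(v[1],v[0]))
# refine edges by fit
g=cv2.cvtColor(p["image"],cv2.COLOR_RGB2GRAY).astype(int)
def fit(pts): 
    v=cv2.fitLine(np.array(pts,np.float32),cv2.DIST_HUBER,0,.01,.01).ravel(); return v
def edge(horiz,rng,lo,hi):
    o=[]
    for i in rng:
        l=g[lo:hi,i] if horiz else g[i,lo:hi]
        j=np.argmax(abs(np.diff(l)))+lo+.5; o.append((i,j) if horiz else (j,i))
    v=fit(o); return v
def seg(v,z):
    a=P((v[2]-40*v[0],v[3]-40*v[1]),z);b=P((v[2]+40*v[0],v[3]+40*v[1]),z); return a,b
for n,v,z in(("plate end",edge(True,range(255,380,3),250,266),94),("varnish",edge(True,range(258,380,3),334,352),94),
  ("panel L",edge(False,range(200,340,3),140,172),40),("panel R",edge(False,range(180,340,3),462,500),40)):
    a,b=seg(v,z); print(n,v.round(3),a.round(1),b.round(1),an(b-a))
a,b=P((150,151),40),P((490,157),40);print("near",a,b,an(b-a))
print([P(q,94).round(1) for q in((243.5,258),(387,254.5))],s["tool_pos"])
```

```text
plate end [ 1.000e+00 -1.300e-02  2.931e+02  2.561e+02] [572.4 -24.4  94. ] [578.8  -0.9  94. ] 74.87586069986831
varnish [ 1.000e+00 -2.400e-02  3.072e+02  3.424e+02] [602.  -29.4  94. ] [608.5  -4.2  94. ] 75.64135049793427
panel L [9.80000e-02 9.95000e-01 1.53854e+02 2.63675e+02] [561.9 -75.6  40. ] [597.6 -86.5  40. ] -17.008371868385634
panel R [ 1.380e-01 -9.900e-01  4.805e+02  2.595e+02] [634.9  52.3  40. ] [599.6  63.1  40. ] 162.94986063022154
near [533.37230898 -63.79991986  40.        ] [573.75155284  68.97519837  40.        ] 73.08456296772299
[array([572.1, -27.4,  94. ]), array([583.,  15.,  94.])] [607.95495226 -12.88893341  92.28958153]
```

```bash
python3 -m handwheel '[[-1,0,-0.1,0,0,0,0.038],[-1,0,0,0,0,0,0],[-1,0,0,0,0,0,0],[-1,0,0,0,0,0,0],[-1,0,0,0,0,0,0],[-1,0,0,0,0,0,0]]'
python3 - <<'E'
from h import *
p=snapshot("side");save(p,'s6.png'); im=p["image"]; cv2.imwrite('pics/s6.png',cv2.resize(im[180:400,250:450,::-1],None,fx=2.7,fy=2.7,interpolation=2))
for q in ("plate_mid","plate_tip","panel_mid","pot_mid","mat_mid"):
  print(q,[(np.round(d["location"],1).tolist(),round(d["conf"],2)) for d in place_of(p,q)])
E
```

```text
time: 21.53
tool_pos: [607.7, -13.8, 92.3]
tcp_rot: [180.0, 0.0, 161.9]
ft_force: [-0.2, 0.1, -1.0]
finger_gap: 44.7
grip_force: 51.0
plate_mid [([639.2, -21.6, 91.1], 0.97), ([322.6, 417.0, 2.4], 0.57), ([277.0, 234.4, 5.8], 0.57)]
plate_tip [([332.8, 216.8, 3.6], 0.78), ([690.5, -41.2, 88.7], 0.77), ([331.7, 328.8, 5.5], 0.68)]
panel_mid [([632.7, -17.5, 39.7], 0.76), ([711.1, -252.4, -0.3], 0.38)]
pot_mid [([545.1, -324.8, 44.7], 0.57)]
mat_mid [([550.5, -328.8, 2.9], 0.95), ([640.0, -21.9, 91.1], 0.22)]
```

View pics/s6.png

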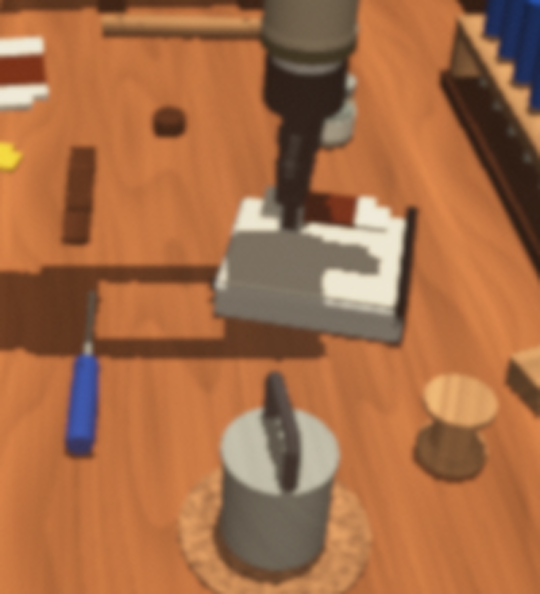

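The pot stands upright on the mat at about (278,490) in the crop. The glass is held level over the panel with its notched white end at (380,212), towards the fence, and it touches nothing but the gripper. I'm handing in.

```bash
python3 -c "
from bench import *
print(hand_in())"
```

```text
the job is handed in; nothing more can be done
None
```

I handed the job in at about 21.5 s: the glue pot stands upright on the cork mat, and the test glass is held level about 5 cm above the panel middle with its notched end towards the fence; no verdict was returned.

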